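# Close the bench cutter and hold its dial at the third click

## Task

The bowl of the white bench cutter is loaded: put its lid on, fully down on the rim all round, before you switch on. Then take the hold-to-run dial on top of the motor head, turn it clockwise from off through its clicks to the third stop, no further, and finish holding it there: the program ends with the gripper still on the dial, which springs back to off if it is let go. Leave everything else on the bench where it is.

Things in the scene. Friction and masses are not known exactly. Their poses are not given: they have to be found in the camera images.
- cutter: White bench cutter, fixed. Plinth 210 mm (x) by 440 mm (y), top at 55 mm; a steel bowl on its +y half, a motor head (190 by 150 mm, flat top at 165 mm) on its -y half. Origin: middle of its underside, on the bench. Its panel side looks to -x, towards the robot. Bowl axis at (0, +110) mm, dial axis at (0, -140) mm; z up.
- bowl_mouth (a point): Centre of the bowl's mouth at rim height, 140 mm above the bench; axes as the cutter's. Bowl 175 mm outside, 167 mm inside diameter, 80 mm deep; the chocolate in it stays 25 mm or more under the rim. Two lugs at its +x and -x sides, 40 mm under the rim.
- lid: The bowl's lid, loose, about 300 g, flat on the bench right way up: aluminium disc 182 mm across, 5 mm thick; under it a plug 160 mm across, 10 mm deep, tapered to 155 mm at its foot. Origin: centre of the plug's underside, z up; disc top 15 mm and grip top 59 mm above it. It rests on the plug; on the bowl the disc rests on the rim, with the origin 10 mm below bowl_mouth.
- lid_grip (a point): A point on the axis of the lid's grip, 18 mm below the grip's top and 26 mm above the disc. The grip is a black upright cylinder in the middle of the lid, 32 mm in diameter and 44 mm high.
- dial (a joint): Dial angle, rad: 0 is off (hard stop, its start), growing clockwise from above. Five notched stops 25 deg (0.436) apart: the third at 1.309, the fifth is the end of travel. A spring (0.085 N m at off, 0.12 at the third stop) turns it back to off from anywhere if let go. Notches add a ripple of 0.065 N m: it stiffens after each stop and eases into the next.
- dial_grip (a point): Point on the dial's vertical axis, 8 mm below the top of its bar, 31 mm above the motor head. Turns with the dial: x axis along the bar to the end with the white line, z up. Black bar 48 mm long, 13 mm thick, 29 mm high, on a round skirt 52 mm across. At off the white line points 62.5 deg counter-clockwise of the cutter's x axis, at the third stop 12.5 deg clockwise of it.
- plate: Cream plate, 170 mm in diameter and 15 mm high; a bystander. Origin at the centre of its underside.
- bar: Dark chocolate bar 100 by 52 by 10 mm lying on the cream plate; a bystander.
- saucer: Pink saucer, 116 mm in diameter and 10 mm high; a bystander.
- slice: Slice of cake 62 by 32 by 32 mm on the saucer; a bystander.
- nib_jar: Glass jar of cocoa nibs with a dark cap, 74 mm in diameter, 106 mm high, standing behind the cutter (+x side); a bystander.
- beaker: White plastic cup, 68 mm in diameter, 75 mm high, standing in front of the cutter (-x side); a bystander.
- mould: Flat bar mould 275 by 135 by 24 mm; a bystander.
- brush: Pastry brush 240 mm long lying near the robot; a bystander.
Mind the look-alikes: they are no part of the job. Leave any green or yellow look-alike of the lid alone.

How it is judged (in metres and radians):
On the way, in this order (a step that is already met when the one before it is completed fails the run):
1. the lid is seated on the bowl and let go (horizontal distance between lid and bowl_mouth below 0.006 m and z of lid in the frame of bowl_mouth below -0.006 m and angle between lid's own z axis and vertical below 0.04 rad and contact force between the fingers and lid below 0.2 N), for 0.2 s.
2. the dial has been turned by the gripper to the first stop (value of joint dial above 0.35 rad and contact force between the fingers and dial above 0.5 N).
3. the gripper holds the dial at the third stop (value of joint dial between 1.159 and 1.459 rad and contact force between the fingers and dial above 1 N), for 0.3 s.
At the end, for the whole second after the job is handed in: The lid lies seated on the bowl (its centre within 6 mm of the bowl's axis, within 4 mm of fully down, tilted less than 0.04 rad), and the gripper holds the dial at the third stop: 1.309 rad within 0.15 rad (a third of a notch), with the fingers on it (over 1 N) (all of step 3 and horizontal distance between lid and bowl_mouth below 0.006 m and z of lid in the frame of bowl_mouth below -0.006 m and angle between lid's own z axis and vertical below 0.04 rad); the arm keeps its last pose, push and grip.
It fails at once if the dial is turned on (past half way to the first stop) with the lid off the bowl (value of joint dial above 0.22 rad and (horizontal distance between lid and bowl_mouth above 0.01 m or z of lid in the frame of bowl_mouth above -0.004 m)).
It fails at once if the dial is turned past the third stop, over half way to the fourth (value of joint dial above 1.527 rad).
It fails at once if another thing on the bench is pushed more than 30 mm away (distance of any of plate, bar, saucer, slice, nib_jar, beaker, mould, brush from where it was at the start of the episode above 0.03 m).
It also fails if it takes over 61 s, if anything falls off the work surface, if the arm or the gripper's body presses on something with over 40 N, if the wrist force passes 120 N, or if a joint passes its speed limit or range.

## Robot

A 7-joint arm with a two-finger parallel gripper is mounted at the origin on the work surface. World frame = base frame: x ahead of the robot, y to its left, z up, the work surface at z = 0. Lengths are in mm, angles in rad, forces in N, time in s.
With the tool pointing down it reaches from about 400 to 850 mm from the base axis. Payload 4.4 kg.
Tool frame: the origin (TCP) lies midway between the tips of the shut fingers; the grasp point (between the pads) lies 19 mm behind it; z points along the fingers, y is the line along which they close (so a half turn about z gives the same grasp; the last joint's range is limited). The gripper opens to 94 mm and grips with 3 to 60 N. Pads are 16 mm wide; open, the fingers measure 119 mm over their backs; the gripper's body (75 mm by 177 mm) begins 78 mm behind the grasp point.
Start: joints at [-1.29, 0.628, 0.038, 1.517, -0.027, 0.996, -0.02], TCP at [220.905, 611.326, 205.478] pointing down, gripper open.
Joint ranges: [-3.06, 3.06], [-0.37, 2.12], [-1.25, 1.32], [0.18, 2.47], [-1.1, 4.24], [0.23, 1.98], [-2.94, 2.94]. Speed limits (rad/s): [2.57, 2.57, 3.14, 3.14, 3.14, 3.14, 3.14].

## Interface

Orientations are given as a unit quaternion [w, x, y, z].
In Python, from bench import get_obs, cams, close_job, models gives the robot as it stands. The module is installed in compiled form; this text tells all that it offers.
- The arm moves only by the tool drive_tool, never from a script. Its argument "commands" is a list that holds one entry, the list of rows, each a list of 7 numbers: the shift along the tool's x, y, z in m, then the turn, a rotation vector about the tool's x, y, z in rad, then the finger opening in m, from 0 to 0.094. A call has 1 to 5 rows; each row is the pose to reach, as a shift and turn from the pose commanded when the call began, along the tool's axes at that moment; what a row does not reach only later rows make up. A row lasts 1/8 s, in which the tool goes at most 62.5 mm and 10.7 degrees, less where a joint would pass 70% of its speed; a pose out of reach is approached as far as the arm can. A call with a gripper value outside its range is refused whole. The fingers move at their own pace and stop on an object; "newtons" is the grip in N (left out, the last holds). Time passes only in rows, so rows that repeat a pose let the fingers close. It gives the time, the measured TCP pose, the force, the opening and the grip force at its end, in the units of the state.
- get_obs(): the state, without advancing time (a new reading comes with each control period).
- cams.snapshot(name): name is "side" or "top"; returns a dict with "color" (480x640x3 uint8, blue, green, red), "depth" (480x640 float32, mm along the optical axis (not along the pixel's ray), 0 where there is no reading), "intrinsics" (3x3 intrinsics, pixels), "R" (3x3) and "t" (3): a world point X has camera coordinates R X + t. Camera axes: x right, y down, z forward; pixel columns grow to the right and rows downward; lengths in mm; the calibration is good to about 2 mm. A picture is of the moment at which its call begins.
- close_job(): hands the job in; it is judged then, once.
Trained networks look in a picture, given as the dict that the camera call returned (one of the last four; its "shot" number tells which), for a name from the list of things; names that differ only in an ending like _2 or _b are one class to them, and where a whole thing is asked for, a point or a joint stands for the part that bears it (a point fixed in the world has none). Each returns a list of dicts, best first, with "confidence" (0 to 1); they miss things now and then, are a little off and sometimes report something else, mostly with a low value. They report only what shows in the picture. A call takes as long as a camera call. They do not tell look-alikes from the thing itself.
- models.masks_of(picture, label): "region" (480x640 bool, what is visible of it) and "xy" ([column, row] as shares, 0 to 1, of the picture: columns of its width, rows of its height, amid what is visible of it).
- models.tip_of(picture, label): "xy" ([column, row] as shares, 0 to 1, of the picture: columns of its width, rows of its height: a listed point, or the origin of a listed thing).
The state is a dict: "time": time; "qpos": joint angles; "qvel": joint speeds; "joint_torque": joint torques, N m; "tcp_pos": TCP position; "tcp_rot": TCP orientation; "ft_force": force on the tool from outside, world axes, zero at the start; "torque": the same for the moment, N m; "grip_width": finger opening in mm; "finger_force": force on a finger pad.
Only numpy, scipy, OpenCV 4.12 (cv2) and the standard library are available. Lean on these libraries where they do the work, as an engineer would, in place of code of your own. Each camera call takes 0.05 s, during which the arm holds its last target. There are 200 camera calls.

## Working session

There is one attempt and no reset: what is moved stays moved. The work goes in short steps, Python scripts to look and compute and a tool call to move; the robot and the scene stay as the last step left them, time stands still between calls to the robot, and variables do not carry over. Pictures are saved under pics/ and viewed, at most 10 in all, crops included, and the job is handed in when it is done.

Besides the shell and the picture viewer there is one more tool, called after "Call:" in YAML: its name, and indented under it one key for each argument. drive_tool: Moves the arm, as the interface text tells. Its arguments: {"type":"object","properties":{"commands":{"type":"array","items":{"type":"array","items":{"type":"array","items":{"type":"number"}}}},"newtons":{"type":"number"}},"required":["commands"]}

```bash
mkdir -p pics
cat > h.py <<'E'
import numpy as np, cv2
from bench import get_obs, cams, models
def world(p,u,v,d):
    K=p["intrinsics"]; c=np.array([(u-K[0,2])/K[0,0]*d,(v-K[1,2])/K[1,1]*d,d])
    return p["R"].T@(c-p["t"])
def ray_z(p,u,v,z):
    R=p["R"];C=-R.T@p["t"];K=p["intrinsics"]
    r=R.T@np.array([(u-K[0,2])/K[0,0],(v-K[1,2])/K[1,1],1]);return C+r*(z-C[2])/r[2]
def cloud(p):
    K=p["intrinsics"];v,u=np.mgrid[:480,:640];d=p["depth"]
    c=np.stack([(u-K[0,2])/K[0,0]*d,(v-K[1,2])/K[1,1]*d,d],-1)
    return (c-p["t"])@p["R"]
E
python3 - <<'E'
from h import *
np.set_printoptions(precision=1,suppress=True)
for n in("top","side"):
    p=cams.snapshot(n); cv2.imwrite(f"pics/{n}0.png",p["color"]); W=cloud(p)
    print(n,p["t"],-p["R"].T@p["t"])
    for l in("lid","lid_grip","bowl_mouth","dial_grip","cutter","beaker","nib_jar","brush","mould"):
        try:
            for r in models.tip_of(p,l)[:3]:
                u,v=r["xy"][0]*640,r["xy"][1]*480
                print(l,round(r["confidence"],2),np.array([u,v]),W[int(v),int(u)], p["depth"][int(v),int(u)]>0)
        except Exception as e: print(l,e)
o=get_obs();print(o["tcp_pos"],o["tcp_rot"],o["time"])
E
```

```text
top [ -37.3  538.8 1624.9] [ 397.5  -32.6 1665.2]
lid 0.72 [178.6 257.9] [505.  323.8  54.9] True
lid 0.71 [260.5 154. ] [783.7 114.4  54.9] True
lid 0.62 [125.5 339.3] [289.8 461.1  33.3] True
lid_grip 0.82 [264.1 151. ] [788.7 103.7  57. ] True
lid_grip 0.58 [170.6 258.5] [501.7 342.8  63. ] True
lid_grip 0.57 [118.6 338.6] [293.5 473.5  52.7] True
bowl_mouth 0.79 [319.2 258.9] [502.5 -44.3 109.8] True
dial_grip 0.7 [422.2 233.3] [ 559.  -289.2  198.2] True
cutter 0.74 [408.1 363.6] [ 233.8 -282.3   18. ] True
cutter 0.69 [361.5 253.8] [ 520.7 -154.7   51.7] True
beaker 0.89 [344.9 322.5] [ 339.1 -113.4    9.2] True
nib_jar 0.78 [372. 193.] [ 672.4 -179.1   95.3] True
brush 0.64 [405.6 362.8] [ 236.  -274.9   14.3] True
mould 0.7 [501.7 235.4] [ 577.2 -537.3    2.9] True
side [ 327.5  369.  1402.3] [-394.9  825.9 1171.2]
lid 0.95 [240.9 413.1] [272.2 484.1  19. ] True
lid 0.87 [233.4 334.5] [496.5 342.1  23.1] True
lid 0.71 [234.5 254. ] [142.7 507.1 652.1] True
lid_grip 0.95 [238.4 403.7] [272.9 483.8  63. ] True
lid_grip 0.71 [235.  246.4] [142.  503.5 667.1] True
lid_grip 0.65 [233.2 329.8] [498.6 338.1  40.6] True
bowl_mouth 0.95 [326. 247.] [533.3 -82.4  92.3] True
cutter 0.65 [340.2 258.6] [456.9 -72.2  96.5] True
beaker 0.76 [371.9 289.7] [334.4 -93.7  25.2] True
nib_jar 0.9 [319.1 235.3] [572.9 -87.7 119. ] True
[220.9 611.3 205.5] [-0.   0.2  1.   0. ] 1.0
```

View pics/top0.png

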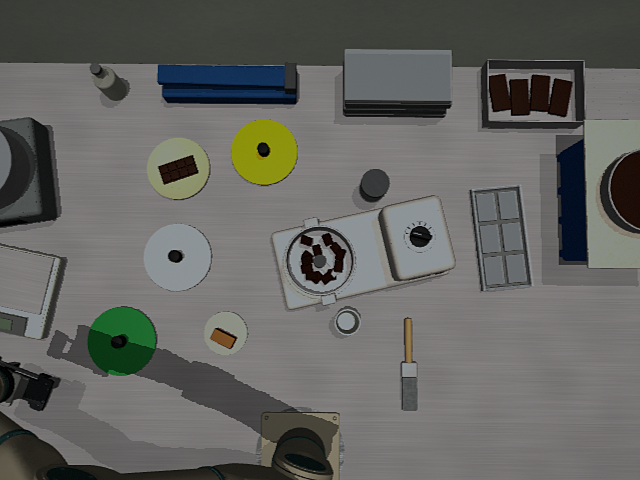

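View pics/side0.png

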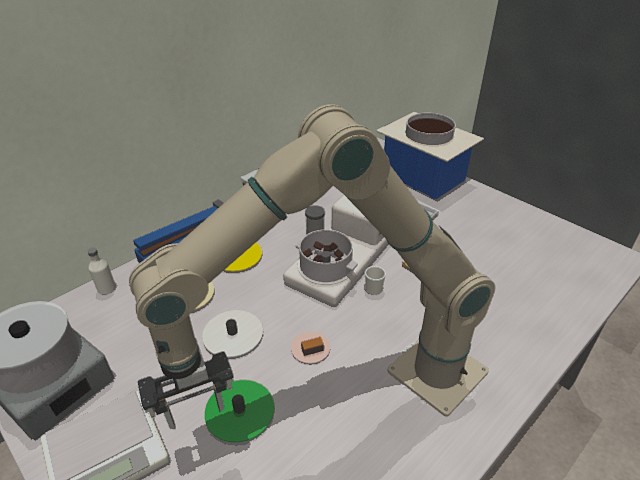

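The top picture shows the bare white lid at pixel (178,257), with its grip at (176,256). The green (122,340) and yellow (264,152) ones are the look-alikes. The bowl is at (319,259), the dial at (421,236) and the beaker at (347,321). I'll measure these precisely next.

Run:
```python
from h import *
from scipy.optimize import least_squares
np.set_printoptions(precision=2,suppress=True)
p=cams.snapshot("top");W=cloud(p);img=p["color"]
def ell(mask,z):
    cs,_=cv2.findContours(mask.astype(np.uint8),cv2.RETR_EXTERNAL,cv2.CHAIN_APPROX_NONE)
    c=max(cs,key=cv2.contourArea)[:,0]
    P=np.array([ray_z(p,u,v,z)[:2] for u,v in c])
    f=least_squares(lambda q:np.hypot(P[:,0]-q[0],P[:,1]-q[1])-q[2],[*P.mean(0),90],loss="soft_l1")
    return f.x,np.abs(f.fun).mean()
# lid: via network mask and via height
for r in models.masks_of(p,"lid")[:5]:
    x,y=r["xy"][0]*640,r["xy"][1]*480
    print("mask",x,y,r["confidence"])
    if abs(x-178)<12 and abs(y-257)<12: print("lid",ell(r["region"],15))
D=np.hypot(W[...,0]-500,W[...,1]-335)
print("lid by h",ell((D<130)&(W[...,2]>9),15))
g=(D<60)&(W[...,2]>50);print("griptop",g.sum(),W[g].mean(0))
z=W[...,2]
# bowl rim
D=np.hypot(W[...,0]-500,W[...,1]+40)
rim=(D<130)&(z>128)&(z<150);print("rim",rim.sum(),np.median(z[rim]))
P=W[rim][:,:2]
f=least_squares(lambda q:np.hypot(P[:,0]-q[0],P[:,1]-q[1])-q[2],[500,-40,86],loss="soft_l1",f_scale=2);print("bowl pts",f.x,np.abs(f.fun).mean())
m=np.zeros(z.shape,bool);m[rim]=1
h=cv2.morphologyEx(m.astype(np.uint8),cv2.MORPH_CLOSE,np.ones((9,9)));print("bowl contour",ell(h,140))
# motor head, dial
D=np.hypot(W[...,0]-555,W[...,1]+289)
hd=(D<150)&(z>155)&(z<173);print("head z",np.median(z[hd]))
hd=((D<150)&(z>155)).astype(np.uint8);cs,_=cv2.findContours(hd,0,1);c=max(cs,key=cv2.contourArea)[:,0]
P=np.array([ray_z(p,u,v,165)[:2] for u,v in c]).astype(np.float32);print("head rect",cv2.minAreaRect(P))
pl=((z>45)&(z<64)&(W[...,0]>380)&(W[...,0]<680)&(W[...,1]>-400)&(W[...,1]<110))
db=(D<60)&(z>186);Q=W[db];print("dial bar",db.sum(),Q.mean(0),Q[:,2].max());print("bar px",np.argwhere(db)[:,::-1].mean(0))
u,s,v=np.linalg.svd(Q[:,:2]-Q[:,:2].mean(0));print(s,np.degrees(np.arctan2(*v[0][::-1])))
cv2.imwrite("pics/dial.png",cv2.resize(img[180:310,260:460],None,fx=4,fy=4,interpolation=cv2.INTER_CUBIC))
s=cams.snapshot("side")
for n in["bowl_mouth","lid"]:
  for r in models.tip_of(s,n)[:3]: print(n,ray_z(s,r["xy"][0]*640,r["xy"][1]*480,140 if n[0]=="b" else 0)[:2],r["confidence"])
```

```text
mask 264.192 150.38400000000001 0.8
mask 179.20000000000002 259.104 0.67
lid (array([508.62, 334.67,  89.1 ]), np.float64(0.7457200176575861))
mask 123.52000000000001 340.41600000000005 0.62
lid by h (array([508.4 , 334.51,  89.16]), np.float64(0.8926785135728937))
griptop 117 [508.39 334.06  57.69]
rim 392 138.4389350723844
bowl pts [496.03 -46.    84.87] 1.0909460403801108
bowl contour (array([496.17, -46.09,  85.89]), np.float64(0.6012060450935608))
head z 163.35702478457847
head rect ((552.5764770507812, -287.0854797363281), (186.6051025390625, 145.45306396484375), 13.31546401977539)
dial bar 125 [ 553.26 -288.23  200.42] 210.29744958546578
bar px [421.75 235.27]
[154.74  45.29] -103.86581875379207
bowl_mouth [495.68 -47.44] 0.93
lid [511.91 335.84] 0.87
lid [803.21 106.44] 0.76
lid [292.17 478.03] 0.66
```

View pics/dial.png

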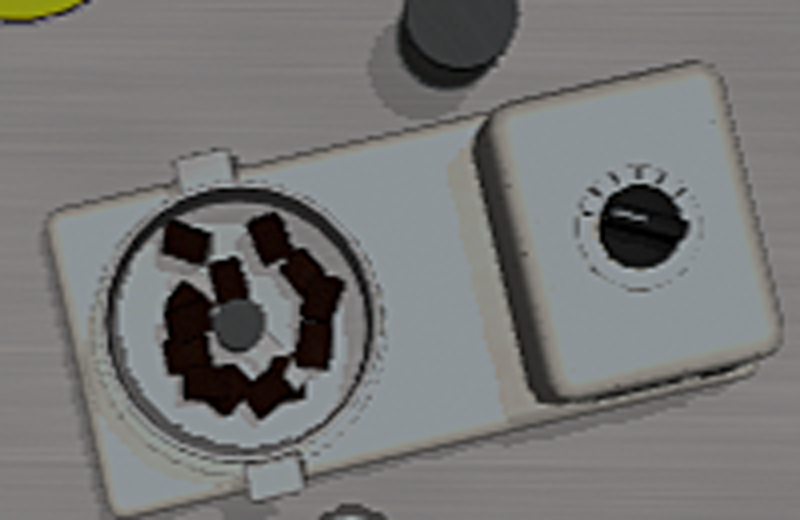

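The crop shows the dial at crop pixel (642,226), with its white line pointing left and slightly up. That agrees with the computed cutter yaw of 13.3° and a line heading of about 76°. Bowl is at (496.1, -46.0), dial at (553.6, -289) and lid at (508.5, 334.4).

```bash
cat > plan.py <<'E'
import sys,numpy as np
from scipy.spatial.transform import Rotation as T
from bench import get_obs
# plan.py x y z yaw(deg of tool y)  -> shift (m) & rotvec from measured pose
o=get_obs();q=o["tcp_rot"];R=T.from_quat([q[1],q[2],q[3],q[0]])
x,y,z,a=map(float,sys.argv[1:5]);a=np.radians(a)
Y=np.array([np.cos(a),np.sin(a),0]);Z=np.array([0,0,-1.]);M=T.from_matrix(np.stack([np.cross(Y,Z),Y,Z],1))
np.set_printoptions(precision=4,suppress=True)
Yn=R.as_matrix()[:,1];print("t",o["time"],"pos",o["tcp_pos"],"yaw",np.degrees(np.arctan2(Yn[1],Yn[0])),"tilt",np.degrees(np.arccos(-R.as_matrix()[2,2])),"q",o["qpos"],"w",o["grip_width"],"ff",o["finger_force"],o["ft_force"],o["torque"])
print("shift",R.as_matrix().T@(np.array([x,y,z])-o["tcp_pos"])/1000,"rot",(R.inv()*M).as_rotvec())
E
python3 plan.py 508.5 334.3 160 110
```

```text
t 1.25 pos [220.9193 611.3448 205.4779] yaw 70.12828013311311 tilt 0.002381523958905017 q [-1.2898  0.6284  0.0385  1.5174 -0.027   0.9963 -0.02  ] w 93.7796374330681 ff 0.0 [ 0.416  -0.4126 -0.3821] [ 0.0264 -0.0082  0.0183]
shift [-0.3646 -0.1628  0.0455] rot [ 0.     -0.     -0.6959]
```

Call:
drive_tool:
  commands:
    - [[-0.052,-0.023,0,0,0,0.1,0.094],[-0.104,-0.046,0,0,0,0.2,0.094],[-0.156,-0.07,0,0,0,0.3,0.094],[-0.208,-0.093,0,0,0,0.4,0.094],[-0.26,-0.116,0,0,0,0.5,0.094]]

```text
time: 1.88
tcp_pos: [427.3, 412.7, 205.7]
tcp_rot: [0.0, 0.412, 0.911, 0.0]
ft_force: [0.0, 1.2, -0.2]
grip_width: 93.9
finger_force: 0.0
```

```bash
python3 plan.py 508.5 334.3 90 33
```

```text
t 1.875 pos [427.2567 412.6678 205.7362] yaw 41.30000801049129 tilt 0.04146243950427338 q [-0.9281  0.5513  0.1771  1.6839 -0.1168  0.916   0.0153] w 93.92890783118561 ff 0.0 [ 0.0342  1.1888 -0.1762] [-0.007  -0.0163  0.0005]
shift [-0.1125  0.0092  0.1157] rot [ 0.0007 -0.0002  0.1449]
```

Call:
drive_tool:
  commands:
    - [[-0.055,0.005,0.03,0,0,0.08,0.094],[-0.1125,0.009,0.06,0,0,0.145,0.094],[-0.1125,0.009,0.1157,0,0,0.145,0.094],[-0.1125,0.009,0.1157,0,0,0.145,0.094],[-0.1125,0.009,0.1157,0,0,0.145,0.094]]

```text
time: 2.5
tcp_pos: [507.5, 337.1, 91.2]
tcp_rot: [0.0, 0.475, 0.88, 0.001]
ft_force: [-0.1, 0.4, 0.7]
grip_width: 94.0
finger_force: 0.0
```

```bash
python3 plan.py 508.5 334.3 23 33
```

```text
t 2.5 pos [507.4534 337.0975  91.2315] yaw 33.260308991763374 tilt 0.11164373134471012 q [-0.7408  0.7162  0.1765  1.7435 -0.1819  0.696   0.1135] w 94.03266088251726 ff 0.0 [-0.118   0.371   0.7076] [-0.0141  0.007   0.0558]
shift [-0.003  -0.0008  0.0682] rot [ 0.0018 -0.0008  0.0045]
```

Call:
drive_tool:
  commands:
    - [[-0.003,-0.001,0.04,0,0,0,0.094],[-0.003,-0.001,0.068,0,0,0,0.094],[-0.003,-0.001,0.068,0,0,0,0.094],[-0.003,-0.001,0.068,0,0,0,0.094]]

```text
time: 3.0
tcp_pos: [509.3, 334.2, 24.2]
tcp_rot: [0.001, 0.475, 0.88, 0.002]
ft_force: [1.5, 0.4, 0.5]
grip_width: 94.0
finger_force: 0.0
```

Call:
drive_tool:
  commands:
    - [[0,0,0,0,0,0,0.02],[0,0,0,0,0,0,0.02],[0,0,0,0,0,0,0.02],[0,0,0,0,0,0,0.02],[0,0,0,0,0,0,0.02]]
  newtons: 35

```text
time: 3.62
tcp_pos: [508.0, 332.4, 21.7]
tcp_rot: [-0.0, 0.476, 0.88, -0.0]
ft_force: [-0.0, 0.3, 0.1]
grip_width: 47.5
finger_force: 0.0
```

```bash
python3 plan.py 508.5 334.3 220 33
```

```text
t 3.625 pos [508.0188 332.4013  21.684 ] yaw 33.16887218713287 tilt 0.01182821635250493 q [-0.7165  0.8163  0.1479  1.7787 -0.2031  0.5617  0.1368] w 47.46522280830374 ff 0.0 [-0.0019  0.3266  0.1368] [-0.0569  0.1163 -0.0399]
shift [ 0.0013  0.0014 -0.1983] rot [-0.0002 -0.      0.0029]
```

Call:
drive_tool:
  commands:
    - [[0.0013,0.0014,0,0,0,0,0.02],[0.0013,0.0014,0,0,0,0,0.02],[0.0013,0.0014,0,0,0,0,0.02],[0.0013,0.0014,0,0,0,0,0.02],[0.0013,0.0014,0,0,0,0,0.02]]

```text
time: 4.25
tcp_pos: [508.5, 334.4, 21.7]
tcp_rot: [-0.0, 0.476, 0.88, 0.0]
ft_force: [1.1, 1.0, -0.6]
grip_width: 31.3
finger_force: 35.0
```

```bash
python3 plan.py 508.5 334.3 220 33
```

```text
t 4.25 pos [508.5186 334.4355  21.7271] yaw 33.17500460305 tilt 0.007695470283687697 q [-0.7189  0.8176  0.1485  1.7745 -0.2034  0.5642  0.1346] w 31.297469013615636 ff 34.99976098537445 [ 1.0596  0.9844 -0.6242] [ 0.2153 -0.1575  0.0109]
shift [-0.0001 -0.0001 -0.1983] rot [ 0.0001 -0.0001  0.0031]
```

Gripped at 31.3 mm and 35 N. Next I'll lift to 220 mm.

Call:
drive_tool:
  commands:
    - [[0,0,-0.02,0,0,0,0.02],[0,0,-0.06,0,0,0,0.02],[0,0,-0.11,0,0,0,0.02],[0,0,-0.16,0,0,0,0.02],[0,0,-0.2,0,0,0,0.02]]

```text
time: 4.88
tcp_pos: [508.3, 333.7, 224.9]
tcp_rot: [0.0, 0.476, 0.879, 0.0]
ft_force: [0.7, -0.0, -3.5]
grip_width: 31.7
finger_force: 35.0
```

```bash
python3 plan.py 496.1 -46 222 -5
```

```text
t 4.875 pos [508.3116 333.7443 224.9472] yaw 33.14657120676029 tilt 0.05887447951934785 q [-0.767   0.5546  0.2238  1.6224 -0.1411  0.9794  0.0816] w 31.702412063018354 ff 34.99912440776825 [ 0.684  -0.0042 -3.5456] [0.0196 0.0095 0.0335]
shift [-0.3113 -0.2179  0.0028] rot [ 0.001  -0.0002  0.6658]
```

Call:
drive_tool:
  commands:
    - [[-0.022,-0.015,0,0,0,0.06,0.02],[-0.058,-0.041,0,0,0,0.14,0.02],[-0.095,-0.067,0,0,0,0.22,0.02],[-0.132,-0.092,0,0,0,0.3,0.02],[-0.169,-0.118,0,0,0,0.38,0.02]]

```text
time: 5.5
tcp_pos: [501.3, 126.5, 222.7]
tcp_rot: [-0.0, 0.635, 0.773, -0.0]
ft_force: [0.5, 0.1, -3.6]
grip_width: 31.5
finger_force: 35.0
```

```bash
python3 plan.py 496.1 -46 215 -5
```

```text
t 5.5 pos [501.2906 126.475  222.6769] yaw 11.230811056444635 tilt 0.023869941193880397 q [-0.5429  0.4354  0.3459  1.8701 -0.1889  0.8681  0.0918] w 31.47420247439419 ff 34.998897314071655 [ 0.545   0.0579 -3.6284] [-0.0517 -0.0082  0.0448]
shift [-0.1682 -0.0387  0.0076] rot [-0.0003 -0.0002  0.2833]
```

Call:
drive_tool:
  commands:
    - [[-0.041,-0.009,0.002,0,0,0.07,0.02],[-0.083,-0.019,0.004,0,0,0.14,0.02],[-0.125,-0.029,0.006,0,0,0.21,0.02],[-0.15,-0.035,0.0075,0,0,0.26,0.02],[-0.166,-0.038,0.0075,0,0,0.283,0.02]]

```text
time: 6.12
tcp_pos: [496.9, -43.4, 215.0]
tcp_rot: [-0.0, 0.737, 0.676, 0.0]
ft_force: [-0.0, 0.5, -3.7]
grip_width: 31.4
finger_force: 35.0
```

Call:
drive_tool:
  commands:
    - [[0,0,0,0,0,0,0.02],[0,0,0,0,0,0,0.02]]

```text
time: 6.38
tcp_pos: [497.8, -40.4, 214.4]
tcp_rot: [-0.001, 0.735, 0.678, 0.0]
ft_force: [-0.4, -0.5, -2.6]
grip_width: 31.7
finger_force: 35.0
```

```bash
python3 plan.py 496.1 -46 165 -5
python3 - <<'E'
from h import *
from scipy.optimize import least_squares
np.set_printoptions(precision=2,suppress=True)
p=cams.snapshot("top");W=cloud(p)
cv2.imwrite("pics/over.png",np.hstack([p["color"][150:380,220:420],cams.snapshot("side")["color"][170:400,200:420]]).repeat(2,0).repeat(2,1)[:600,:800])
z=W[...,2];D=np.hypot(W[...,0]-496,W[...,1]+46)
m=(D<110)&(z>193)&(z<213);print(m.sum(),np.median(z[m]))
E
```

```text
t 6.375 pos [497.7846 -40.3791 214.3507] yaw -4.685622955018195 tilt 0.06874948369470651 q [-0.2795  0.4314  0.4323  1.9263 -0.2403  0.8343  0.1988] w 31.742607955893252 ff 34.9993371963501 [-0.3747 -0.5435 -2.6241] [-0.1046  0.063   0.0474]
shift [-0.0058 -0.0012  0.0493] rot [-0.0003 -0.0012  0.0055]
959 206.47196313910698
```

View pics/over.png

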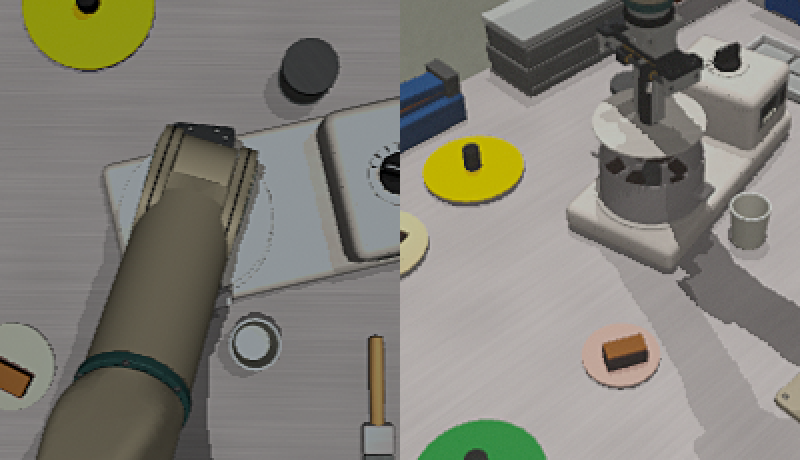

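The lid hangs level above the bowl: in the side half it is at about (648,122) with the bowl below at (650,180), and the dial stands clear at right. Next I'll align it and go down to just above the rim.

Call:
drive_tool:
  commands:
    - [[-0.0058,-0.0012,0.01,0,0,0.0055,0.02],[-0.0058,-0.0012,0.025,0,0,0.0055,0.02],[-0.0058,-0.0012,0.04,0,0,0.0055,0.02],[-0.0058,-0.0012,0.04,0,0,0.0055,0.02],[-0.0058,-0.0012,0.04,0,0,0.0055,0.02]]

```text
time: 7.1
tcp_pos: [496.3, -47.7, 174.1]
tcp_rot: [0.0, 0.738, 0.675, -0.0]
ft_force: [0.8, -0.9, -3.5]
grip_width: 31.1
finger_force: 35.0
```

```bash
python3 plan.py 496.1 -46 152 -5
python3 - <<'E'
from h import *
from scipy.optimize import least_squares
np.set_printoptions(precision=4,suppress=True)
for n in("side","top"):
    p=cams.snapshot(n);W=cloud(p);z=W[...,2]
    D=np.hypot(W[...,0]-496,W[...,1]+46)
    m=(D<88)&(D>25)&(z>160)&(z<188);Q=W[m]
    if len(Q)<30: print(n,len(Q));continue
    A=np.c_[Q[:,:2]-[496,-46],np.ones(len(Q))]
    f=least_squares(lambda c:A@c-Q[:,2],[0,0,170],loss="soft_l1",f_scale=2);print(n,len(Q),f.x)
    if n=="side":
        cs,_=cv2.findContours(cv2.morphologyEx(((D<110)&(z>158)&(z<240)).astype(np.uint8),cv2.MORPH_OPEN,np.ones((3,3))),0,1)
        c=max(cs,key=cv2.contourArea)[:,0];h=f.x[2]
        P=np.array([ray_z(p,u,v,h)[:2] for u,v in c]);r=np.hypot(P[:,0]-496,P[:,1]+46);P=P[(r<105)&(r>80)]
        g=least_squares(lambda q:np.hypot(P[:,0]-q[0],P[:,1]-q[1])-q[2],[496,-46,90],loss="soft_l1");print("disc",len(P),g.x)
        az=np.degrees(np.arctan2(P[:,1]+46,P[:,0]-496));print(np.histogram(az,8)[0])
E
```

```text
t 7.1 pos [496.253  -47.6923 174.1457] yaw -5.135830028574996 tilt 0.008923672914063485 q [-0.243   0.4859  0.4068  1.9755 -0.2792  0.7342  0.2411] w 31.14052768284408 ff 34.999242424964905 [ 0.8194 -0.8826 -3.5233] [-0.0909  0.0458  0.0142]
shift [ 0.0017 -0.0003  0.0221] rot [-0.0001  0.0001 -0.0024]
side 1166 [  0.0031  -0.0047 169.757 ]
disc 123 [495.0805 -46.3357  89.9127]
[14 13  8 20 13 14 20 21]
top 802 [  0.       0.0009 166.8976]
```

Call:
drive_tool:
  commands:
    - [[0.0015,0,0.002,0,0,0,0.02],[0.0015,0,0.008,0,0,0,0.02],[0.0015,0,0.014,0,0,0,0.02],[0.0015,0,0.02,0,0,0,0.02],[0.0015,0,0.022,0,0,0,0.02]]

```text
time: 7.82
tcp_pos: [496.0, -46.1, 151.7]
tcp_rot: [-0.0, 0.738, 0.675, -0.0]
ft_force: [-2.0, -0.6, 2.3]
grip_width: 31.8
finger_force: 35.0
```

Call:
drive_tool:
  commands:
    - [[0,0,0.001,0,0,0,0.02],[0,0,0.001,0,0,0,0.02]]

```text
time: 8.07
tcp_pos: [496.0, -46.1, 151.7]
tcp_rot: [-0.0, 0.738, 0.675, 0.0]
ft_force: [-2.8, 0.2, 4.4]
grip_width: 31.4
finger_force: 35.0
```

```bash
python3 plan.py 496.1 -46 152 -5
```

```text
t 8.075 pos [496.0096 -46.084  151.6798] yaw -5.133275428899296 tilt 0.02515522723758117 q [-0.2294  0.5185  0.3865  1.9991 -0.3026  0.6791  0.2591] w 31.439543201138445 ff 35.00083029270172 [-2.8217  0.1842  4.4277] [0.0145 0.6306 0.0417]
shift [ 0.0001  0.0001 -0.0003] rot [-0.0002 -0.0004 -0.0023]
```

Seated at the expected height, with contact force rising. Now I'll release and rise.

Call:
drive_tool:
  commands:
    - [[0,0,0,0,0,0,0.08],[0,0,0,0,0,0,0.08],[0,0,0,0,0,0,0.08],[0,0,0,0,0,0,0.08],[0,0,0,0,0,0,0.08]]

```text
time: 8.7
tcp_pos: [496.3, -46.1, 151.2]
tcp_rot: [-0.0, 0.738, 0.675, -0.0]
ft_force: [-0.3, 0.3, 0.9]
grip_width: 78.1
finger_force: 0.0
```

Call:
drive_tool:
  commands:
    - [[0,0,-0.02,0,0,0,0.08],[0,0,-0.06,0,0,0,0.08],[0,0,-0.1,0,0,0,0.08],[0,0,-0.11,0,0,0,0.08],[0,0,-0.11,0,0,0,0.08]]

```text
time: 9.32
tcp_pos: [496.2, -45.9, 261.2]
tcp_rot: [0.0, 0.738, 0.675, 0.0]
ft_force: [-0.5, -0.0, -0.4]
grip_width: 79.7
finger_force: 0.0
```

```bash
python3 plan.py 553.6 -288.8 262 -14.2
```

```text
t 9.325 pos [496.228  -45.9273 261.1899] yaw -5.109773801408652 tilt 0.031161703131702183 q [-0.2997  0.3728  0.4656  1.8663 -0.2031  0.9485  0.1682] w 79.66782364590728 ff 0.0 [-0.5422 -0.042  -0.4267] [-0.0685  0.0565  0.001 ]
shift [-0.2368  0.0788 -0.0009] rot [ 0.0004 -0.0004  0.1587]
```

Call:
drive_tool:
  commands:
    - [[-0.05,0.017,0,0,0,0.04,0.06],[-0.11,0.037,0,0,0,0.08,0.06],[-0.165,0.055,0,0,0,0.12,0.06],[-0.21,0.07,0,0,0,0.159,0.06],[-0.2368,0.0788,0,0,0,0.159,0.06]]

```text
time: 9.95
tcp_pos: [552.3, -291.6, 258.7]
tcp_rot: [-0.001, 0.79, 0.613, -0.001]
ft_force: [0.0, 0.5, -0.6]
grip_width: 59.9
finger_force: 0.0
```

Call:
drive_tool:
  commands:
    - [[0,0,0,0,0,0,0.05],[0,0,0,0,0,0,0.05],[0,0,0,0,0,0,0.05]]

```text
time: 10.32
tcp_pos: [553.6, -287.0, 260.8]
tcp_rot: [-0.001, 0.789, 0.615, 0.0]
ft_force: [0.8, 0.8, -0.1]
grip_width: 50.2
finger_force: 0.0
```

```bash
python3 plan.py 553.6 -288.8 180 -14.2
python3 - <<'E'
from h import *
from scipy.optimize import least_squares
np.set_printoptions(precision=2,suppress=True)
p=cams.snapshot("top");W=cloud(p);z=W[...,2]
D=np.hypot(W[...,0]-496,W[...,1]+46)
m=(D<88)&(D>25)&(z>130)&(z<158);Q=W[m];A=np.c_[Q[:,:2]-[496,-46],np.ones(len(Q))]
f=least_squares(lambda c:A@c-Q[:,2],[0,0,145],loss="soft_l1",f_scale=2);print("lid plane",len(Q),f.x)
g=(D<30)&(z>175)&(z<200);print("grip",g.sum(),W[g].mean(0))
cs,_=cv2.findContours(((D<130)&(z>135)&(z<195)).astype(np.uint8),0,1);c=max(cs,key=cv2.contourArea)[:,0]
P=np.array([ray_z(p,u,v,145)[:2] for u,v in c])
h=least_squares(lambda q:np.hypot(P[:,0]-q[0],P[:,1]-q[1])-q[2],[496,-46,90],loss="soft_l1");print("disc",h.x)
s=cams.snapshot("side")
cv2.imwrite("pics/dial2.png",np.hstack([cv2.resize(p["color"][170:320,260:460],(400,300)),cv2.resize(s["color"][130:280,280:480],(400,300))]))
E
```

```text
t 10.325 pos [ 553.6199 -287.0346  260.7777] yaw -14.119285010779416 tilt 0.0960596459928235 q [ 0.1376  0.5801  0.4995  1.5328 -0.299   1.1067  0.4568] w 50.16393390087 ff 0.0 [ 0.8362  0.7992 -0.0815] [-0.0674  0.0381 -0.0141]
shift [-0.0018  0.0005  0.0808] rot [-0.001  -0.0013  0.0014]
lid plane 3646 [ -0.     0.   143.94]
grip 137 [494.83 -46.3  187.74]
disc [495.06 -46.43  89.28]
```

View pics/dial2.png

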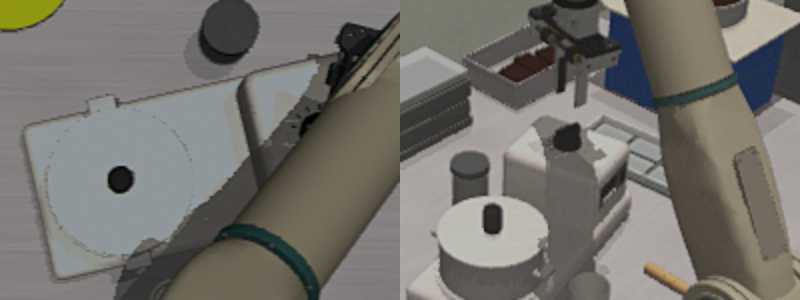

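The lid lies flat at 143.9 mm, 5.5 mm above the measured rim and within about 1 mm of the bowl axis. The gripper hangs above the dial with its fingers straddling the bar (right half, about (570,90) over (567,135)). Now I'll descend.

Call:
drive_tool:
  commands:
    - [[-0.0015,0.0005,0.03,0,0,0,0.05],[-0.0015,0.0005,0.06,0,0,0,0.05],[-0.0015,0.0005,0.08,0,0,0,0.05],[-0.0015,0.0005,0.08,0,0,0,0.05],[-0.0015,0.0005,0.08,0,0,0,0.05]]

```text
time: 11.05
tcp_pos: [554.3, -290.6, 182.3]
tcp_rot: [0.001, 0.789, 0.614, 0.0]
ft_force: [-0.1, -0.4, 0.3]
grip_width: 50.1
finger_force: 0.0
```

```bash
python3 plan.py 553.6 -288.8 180 -14.2
```

```text
t 11.05 pos [ 554.316  -290.6077  182.2765] yaw -14.206851722088482 tilt 0.08729458154417961 q [ 0.1622  0.6582  0.4643  1.6246 -0.3462  0.94    0.5006] w 50.102498393042936 ff 0.0 [-0.1477 -0.4449  0.3489] [-0.0798  0.0563  0.0237]
shift [ 0.0016 -0.0011  0.0023] rot [ 0.0015  0.0003 -0.0001]
```

Call:
drive_tool:
  commands:
    - [[0,0,0,0,0,0,0.03],[0,0,0,0,0,0,0.03],[0,0,0,0,0,0,0.03]]
  newtons: 50

```text
time: 11.42
tcp_pos: [553.8, -290.6, 181.6]
tcp_rot: [0.0, 0.789, 0.614, 0.0]
ft_force: [0.2, 0.7, -0.9]
grip_width: 30.0
finger_force: 0.0
```

```bash
python3 plan.py 553.6 -288.8 180 -14.2
```

```text
t 11.425 pos [ 553.8309 -290.6409  181.6446] yaw -14.236143051522642 tilt 0.03361914031792981 q [ 0.1627  0.6588  0.464   1.6254 -0.3464  0.9395  0.5008] w 29.96851981313066 ff 0.0 [ 0.2299  0.6772 -0.8628] [-0.0539  0.0969 -0.0639]
shift [ 0.0017 -0.0007  0.0016] rot [ 0.0006  0.     -0.0006]
```

Call:
drive_tool:
  commands:
    - [[0.0017,-0.0007,0.0015,0,0,0,0.03],[0.0017,-0.0007,0.0015,0,0,0,0.005],[0.0017,-0.0007,0.0015,0,0,0,0.005],[0.0017,-0.0007,0.0015,0,0,0,0.005],[0.0017,-0.0007,0.0015,0,0,0,0.005]]

```text
time: 12.05
tcp_pos: [554.9, -289.1, 179.8]
tcp_rot: [0.001, 0.789, 0.614, 0.001]
ft_force: [4.2, -2.0, -4.2]
grip_width: 12.7
finger_force: 50.0
```

```bash
python3 plan.py 553.6 -288.8 180 -14.2
```

```text
t 12.05 pos [ 554.8575 -289.0817  179.8284] yaw -14.215175722016786 tilt 0.15542349496841634 q [ 0.1602  0.6598  0.4628  1.629  -0.348   0.9327  0.4997] w 12.65457410896626 ff 49.99813199043274 [ 4.152  -2.0282 -4.2167] [-0.3834 -1.1546  0.0151]
shift [-0.     -0.0013 -0.0002] rot [ 0.0027  0.0005 -0.0003]
```

Call:
drive_tool:
  commands:
    - [[0,0.0013,0,0,0,0.1,0.005],[0,0.0013,0,0,0,0.22,0.005],[0,0.0013,0,0,0,0.34,0.005],[0,0.0013,0,0,0,0.46,0.005],[0,0.0013,0,0,0,0.55,0.005]]

```text
time: 12.68
tcp_pos: [554.9, -289.1, 179.8]
tcp_rot: [0.0, 0.927, 0.375, 0.0]
ft_force: [3.3, -1.0, -2.0]
grip_width: 12.8
finger_force: 50.0
```

```bash
python3 plan.py 554.9 -289.1 180 -89.2
```

```text
t 12.675 pos [ 554.9195 -289.1066  179.8052] yaw -45.90161128081973 tilt 0.02018507287148631 q [ 0.076   0.695   0.6182  1.6288 -0.4668  0.9694  0.0524] w 12.78705258313847 ff 50.01026809215546 [ 3.3372 -1.0107 -2.0369] [-0.3061 -0.5614  0.1434]
shift [-0.     -0.     -0.0002] rot [ 0.0003 -0.0001  0.7557]
```

Call:
drive_tool:
  commands:
    - [[0,0,0,0,0,0.12,0.005],[0,0,0,0,0,0.25,0.005],[0,0,0,0,0,0.38,0.005],[0,0,0,0,0,0.51,0.005],[0,0,0,0,0,0.63,0.005]]

```text
time: 13.3
tcp_pos: [555.0, -289.2, 179.8]
tcp_rot: [0.0, 0.998, 0.069, 0.0]
ft_force: [2.8, -1.3, -3.0]
grip_width: 12.9
finger_force: 50.0
```

```bash
python3 plan.py 554.9 -289.1 180 -89.2
```

```text
t 13.3 pos [ 554.9751 -289.1877  179.7952] yaw -82.06147013747288 tilt 0.02946630523072126 q [-0.0095  0.7463  0.7912  1.6313 -0.6014  1.0226 -0.4597] w 12.93112634885262 ff 49.99801218509674 [ 2.8155 -1.2678 -3.0352] [-0.3541 -0.4732  0.0706]
shift [-0.0001 -0.0001 -0.0002] rot [ 0.0003 -0.0004  0.1246]
```

Call:
drive_tool:
  commands:
    - [[0,0,0,0,0,0.07,0.005],[0,0,0,0,0,0.125,0.005],[0,0,0,0,0,0.125,0.005],[0,0,0,0,0,0.125,0.005],[0,0,0,0,0,0.125,0.005]]

```text
time: 13.92
tcp_pos: [554.9, -289.2, 179.8]
tcp_rot: [0.0, 1.0, 0.009, 0.0]
ft_force: [4.1, -1.2, -1.9]
grip_width: 12.4
finger_force: 50.0
```

```bash
python3 plan.py 554.9 -289.1 180 -89.2
python3 - <<'E'
from h import *
p=cams.snapshot("top");s=cams.snapshot("side")
cv2.imwrite("pics/end.png",np.hstack([cv2.resize(p["color"][170:320,260:460],(400,300)),cv2.resize(s["color"][130:280,280:480],(400,300))]))
E
```

```text
t 13.925 pos [ 554.9393 -289.2184  179.7965] yaw -88.97945831558232 tilt 0.03379550735760246 q [-0.0242  0.7575  0.8234  1.6318 -0.6266  1.0346 -0.5583] w 12.40647279693619 ff 50.00377535820007 [ 4.0689 -1.2288 -1.8929] [-0.5055 -0.6967  0.113 ]
shift [-0.     -0.0001 -0.0002] rot [ 0.0002 -0.0005  0.0038]
```

View pics/end.png

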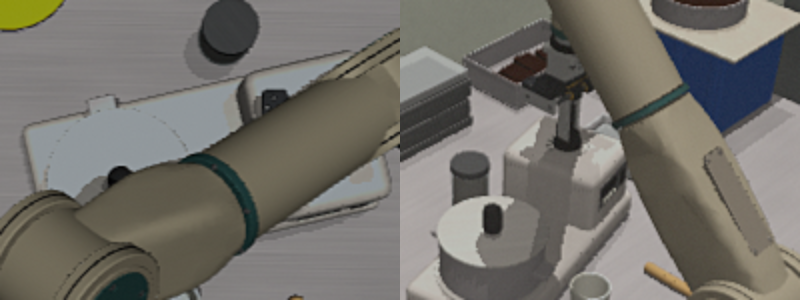

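The side half shows the lid still flat on the bowl at (493,235) and the fingers on the dial at (568,140). The tool has turned 74.8° and reads 0.113 N m against the 0.12 expected at the third stop. I'll hold briefly, then hand in.

Call:
drive_tool:
  commands:
    - [[0,0,0,0,0,0,0.005],[0,0,0,0,0,0,0.005],[0,0,0,0,0,0,0.005]]

```text
time: 14.4
tcp_pos: [554.9, -289.2, 179.8]
tcp_rot: [0.0, 1.0, 0.009, 0.0]
ft_force: [3.1, -2.7, -3.1]
grip_width: 12.6
finger_force: 50.0
```

```bash
python3 -c "
from bench import close_job;print(close_job())"
```

```text
the job is handed in; nothing more can be done
None
```

The lid is seated flat on the bowl and the gripper is holding the dial at the third stop (about 75° turned, gripping at 50 N); the job was handed in at about 14.4 s, with no verdict returned.

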